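# Rinse the tall mug on the push-down rinser

## Task

Pick up the tall, narrow mug that stands upside down on the drying mat, keep it upside down, and set it on the sprung plate of the glass rinser with its handle in the gap of the splash guard. Press it down to half of the plate's spring travel for a soft rinse, never right to the bottom, and finish while still holding it pressed there: do not let go. Leave the short mug, glass dripper and spoon where they are.

Things in the scene. Friction and masses are not known exactly. Their poses are not given: they have to be found in the camera images.
- tall_mug: tall narrow white mug, upside down on a fixed 4 mm rubber mat. Straight round body 62 mm across, 125 mm high, closed foot up, about 0.3 kg. One side handle 12 mm thick, 16 to 90 mm above the mouth, reaching 66 mm from the axis. Origin: centre of the mouth (lower end); z up to the foot, x to the handle. Above the handle 35 mm of body is free: grip across it there, fingers closing along y.
- tall_mug_handle (a point): middle of the tall mug's handle, 60 mm from the mug's axis along its x, 53 mm above the mouth
- rinser: dark steel block 160 x 130 x 30 mm (x, y, z), fixed, with a round upright steel splash guard centred on it: inner diameter 78 mm, wall 4 mm, top 85 mm above the work surface, open above. The guard has one gap, full height, 1.0 rad wide (about 37 mm). Origin: centre of the block's underside; z up, x out through the gap's middle. A short hose tail on the other side.
- plate (a joint): downward travel of the rinser's sprung plate, m: 0 at rest (up), 0.024 at the bottom stop, half is 0.012. It starts to move at 7 N (more than the mug's weight) and takes about 12 N at half and 17 N at the bottom, the mug's weight included. It rises again when let go.
- plate_top (a point): centre of the upper face of the sprung plate, a 72 mm steel disc inside the guard, on the guard's axis; 52 mm above the work surface at rest, moving straight down as it is pressed. Its axes are those of the rinser.
- short_mug: short wide white ceramic mug, also upside down on the mat, 80 mm in diameter and 80 mm high, with a handle reaching 75 mm from its axis; leave it alone. Origin: centre of the mouth, on the mat; x towards the handle
- dripper: clear glass cone dripper, 112 mm in diameter, 92 mm high; leave it alone. Origin: centre of its underside
- spoon: steel spoon 160 mm long, lying between the mat and the rinser; leave it alone. Origin: on the work surface, near its middle

How it is judged:
On the way:
1. the tall mug is on the rinser's plate, upside down, handle in the gap, and pressed to half travel (7 to 17 mm) (horizontal distance between tall_mug and plate_top below 0.01 m and z of tall_mug in the frame of plate_top below 0.004 m and x of tall_mug_handle in the frame of rinser above 0.03 m and angle between the x axis of tall_mug and the x axis of rinser, either way round below 0.4 rad and angle between tall_mug's own z axis and vertical below 0.1 rad and value of joint plate between 0.007 and 0.017 m), for 0.5 s.
At the end, for the whole second after the job is handed in: The robot still presses the tall mug upside down on the sprung plate: plate still, 8 to 16 mm down (half is 12); mouth within 4 mm of the plate, tilt under 0.10 rad, within 10 mm of its axis; handle in the gap, within 0.40 rad of its middle (horizontal distance between tall_mug and plate_top below 0.01 m and z of tall_mug in the frame of plate_top below 0.004 m and x of tall_mug_handle in the frame of rinser above 0.03 m and angle between the x axis of tall_mug and the x axis of rinser, either way round below 0.4 rad and angle between tall_mug's own z axis and vertical below 0.1 rad and value of joint plate between 0.008 and 0.016 m and velocity of joint plate between -0.01 and 0.01 m/s and contact force between tall_mug and rinser above 5 N and contact force between any of the fingers, the arm and tall_mug above 2 N); the arm keeps its last pose, push and grip.
It fails at once if the plate is pressed right to the bottom (over 21 mm) (value of joint plate above 0.021 m).
It fails at once if the tall mug is tipped over (more than 0.8 rad) (angle between tall_mug's own z axis and vertical above 0.8 rad).
It fails at once if the short mug, glass dripper or spoon is moved more than 30 mm (distance of any of short_mug, dripper, spoon from where it was at the start of the episode above 0.03 m).
It also fails if it takes over 38 s, if anything falls off the work surface, if the arm or the gripper's body presses on something with over 40 N, if the wrist force passes 120 N, or if a joint passes its speed limit or range.

## Robot

A 7-joint arm with a two-finger parallel gripper is mounted at the origin on the work surface. World frame = base frame: x ahead of the robot, y to its left, z up, the work surface at z = 0. Lengths are in m, angles in rad, forces in N, time in s.
With the tool pointing down it reaches from about 0.4 to 0.85 m from the base axis. Payload 10.4 kg.
Tool frame: the origin (TCP) lies on the centre line of the jaws, within the pads' length; the fingertips stand 22 mm ahead of it and the grasp point (between the pads) lies 3 mm ahead of it; z points along the fingers, y is the line along which they close (so a half turn about z gives the same grasp; the last joint's range is limited). The gripper opens to 87 mm and grips with 3 to 60 N. Pads are 19 mm wide; open, the fingers measure 117 mm over their backs; the gripper's body (75 mm by 190 mm) begins 51 mm behind the grasp point.
Start: joints at [-1.328, 0.332, -0.065, 1.46, 0.022, 1.35, -0.088], TCP at [0.164, 0.603, 0.245] pointing down, gripper open.
Joint ranges: [-2.6, 2.6], [-0.5, 2.12], [-1.47, 1.34], [0.16, 2.42], [-1.27, 4.41], [0.06, 2.06], [-2.6, 2.6]. Speed limits (rad/s): [2.22, 2.22, 2.79, 2.79, 3.14, 3.14, 3.14].

## Interface

Orientations are given as a unit quaternion [x, y, z, w].
In Python, from bench import r gives the robot as it stands.
- The arm moves only by the tool run_rows, called after "Emit:" as a command line: name --argument value ..., lists and objects as JSON in quotes. Schema: {"type":"object","properties":{"rows":{"type":"array","items":{"type":"array","items":{"type":"array","items":{"type":"number"},"minItems":5,"maxItems":5},"minItems":1,"maxItems":12},"minItems":1,"maxItems":1},"grip_force":{"type":"number"},"only":{"type":"string"},"quiet":{"type":"boolean"},"lines":{"type":"string"}},"required":["rows"],"additionalProperties":false}. rows is a list that holds a single list of rows (three levels of brackets), with 1 to 12 rows, each of 5 numbers: dx, dy, dz in m, then a turn about the tool's z in rad, then the finger opening in m; each row is the pose to reach, as a shift and turn from the pose commanded when the call began, along the tool's axes at that moment; what a row does not reach only later rows make up. A row lasts 1/10 s, in which the tool goes at most 0.05 m and 0.15 rad, less where a joint would pass 70% of its speed; a pose out of reach is approached as far as the arm can. The fingers move at their own pace and stop on an object; grip_force is the grip in N (left out, the last holds). Time passes only in rows, so rows that do not move let the fingers close. The tool returns the time, the measured TCP pose, the force, the opening and the grip force at its end. only (a regular expression) keeps the lines of the reply that match it, lines (a string "A,B") keeps lines A to B, and quiet returns only ok. Input that does not fit is refused with a message, and nothing moves.
- r.read_state(): the state, without advancing time (a new reading comes with each control period).
- r.camera(name): name is "side" or "top" or "wrist"; returns a dict with "img" (400x640x3 uint8, red, green, blue), "fx", "fy", "cx", "cy" (pixels), "pose" (4x4, takes a point from camera to world coordinates). Camera axes: x right, y down, z forward; pixel columns grow to the right and rows downward; lengths in m; the calibration is good to about 2 mm. A picture is of the moment at which its call begins. There is no depth.
- r.close_job(): hands the job in; it is judged then, once.
The state is a dict: "time": time; "joint_positions": joint angles; "joint_vel": joint speeds; "joint_torque": joint torques, N m; "ee_pos": TCP position; "eef_rot": TCP orientation; "ft_force": force on the tool from outside, world axes, zero at the start; "torque": the same for the moment, N m; "width": finger opening in m; "grip_force": force on a finger pad.
Only numpy, scipy, OpenCV 4.12 (cv2) and the standard library are available. Lean on these libraries where they do the work, as an engineer would, in place of code of your own. Each camera call takes 0.05 s, during which the arm holds its last target. There are 200 camera calls.

## Working session

There is one attempt and no reset: what is moved stays moved. The work goes in short steps, Python scripts to look and compute and a tool call to move; the robot and the scene stay as the last step left them, time stands still between calls to the robot, and variables do not carry over. Pictures are saved under pics/ and viewed, at most 10 in all, crops included, and the job is handed in when it is done.

```bash
ls; mkdir -p pics
```

Run:
```python
from bench import r
import cv2,numpy as np
s=r.read_state();print(s['time'],s['ee_pos'],s['eef_rot'],s['width'],s['ft_force'])
for n in("top","side"):
    c=r.camera(n);cv2.imwrite(f"pics/{n}1.png",c["img"][:,:,::-1]);print(n,c["fx"],c["cx"],c["cy"],np.round(c["pose"],3).tolist())
```

```text
bench.py
pics
0.0 [0.16408015 0.60271431 0.24377221] [ 1.32494610e-01  9.91183483e-01 -6.91610162e-04 -5.82442772e-05] 0.0865860062022769 [-0.24911601 -1.66818066 -0.07433871]
top 420.5345534584703 321.67201800567733 201.38001808576763 [[0.002, -0.991, 0.132, 0.465], [-0.999, 0.003, 0.036, 0.061], [-0.036, -0.132, -0.991, 0.887], [0.0, 0.0, 0.0, 1.0]]
side 377.11642066543214 313.7014349275332 190.5922119357887 [[0.786, -0.474, 0.398, 0.253], [-0.619, -0.615, 0.489, -0.301], [0.013, -0.631, -0.776, 0.673], [0.0, 0.0, 0.0, 1.0]]
```

View pics/top1.png

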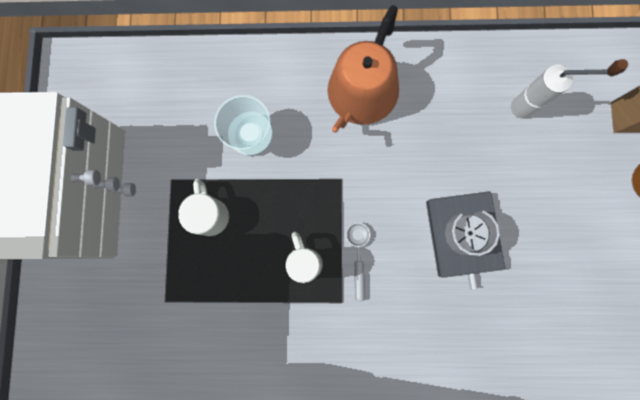

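View pics/side1.png

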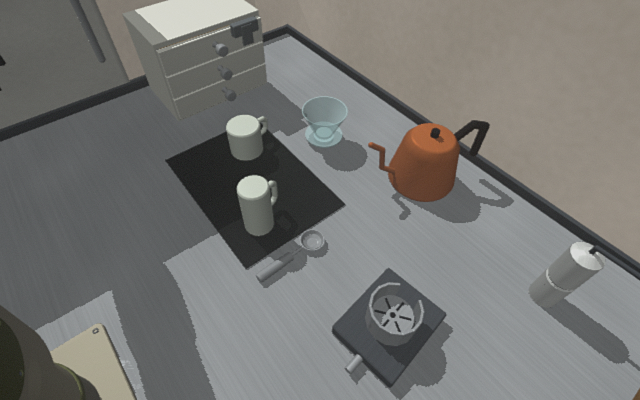

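The top view shows the tall mug at about (303,265), its handle pointing up-left to (297,238), the short mug at (200,213) and the spoon at x≈360. The rinser ring is at (472,233), with its gap up and the hose at (474,282). The side view agrees. Next I'll measure from enlarged crops.

Create h.py:
```python
import numpy as np,cv2
def ray(c,uv,z):
    P=np.array(c["pose"]);uv=np.atleast_2d(uv).astype(float)
    d=np.c_[(uv[:,0]-c["cx"])/c["fx"],(uv[:,1]-c["cy"])/c["fy"],np.ones(len(uv))]@P[:3,:3].T
    return P[:3,3]+d*((z-P[2,3])/d[:,2])[:,None]
```

Run:
```python
from bench import r
from h import *
c=r.camera("top");im=c["img"]
g=im.astype(int)
# mug
m=np.zeros(im.shape[:2],np.uint8);x0,y0,x1,y1=275,222,338,300
m[y0:y1,x0:x1]=(g[y0:y1,x0:x1].min(2)>100)*255
n,l,st,ce=cv2.connectedComponentsWithStats(m);k=1+st[1:,4].argmax();print(st[k],ce[k])
m=(l==k).astype(np.uint8)*255
op=cv2.morphologyEx(m,cv2.MORPH_OPEN,cv2.getStructuringElement(2,(15,15)))
ct=max(cv2.findContours(op,0,1)[0],key=len);e=cv2.minEnclosingCircle(ct);print("circ",e,cv2.fitEllipse(ct),ray(c,[e[0]],.129))
h=cv2.subtract(m,op);n,l,st,ce=cv2.connectedComponentsWithStats(h);k=1+st[1:,4].argmax();print("handle",st[k],ray(c,ce[k],.09))
# block
b=np.zeros_like(m);b[180:290,415:520]=((g[180:290,415:520].max(2)<95))*255
n,l,st,ce=cv2.connectedComponentsWithStats(b);k=1+st[1:,4].argmax();b=(l==k).astype(np.uint8)*255
ct=max(cv2.findContours(b,0,1)[0],key=len);rc=cv2.minAreaRect(ct);bx=cv2.boxPoints(rc);print(rc,bx);print(ray(c,bx,.03))
print(ray(c,[474,282],.015))
A=cv2.resize(im[215:305,270:350],None,fx=5,fy=5,interpolation=2);B=cv2.resize(im[185:295,420:520],None,fx=4.1,fy=4.1,interpolation=2)
H=450;B=cv2.resize(B,(B.shape[1]*H//B.shape[0],H))
cv2.imwrite("pics/crop.png",np.hstack([A,B])[:,:,::-1]);print(A.shape,B.shape)
```

```text
[ 285  232   36   52 1143] [301.83289589 261.95275591]
circ ((302.61224365234375, 264.8775634765625), 18.126693725585938) ((302.5839538574219, 264.8687744140625), (34.79289627075195, 35.012611389160156), 109.08457946777344) [[0.45149726 0.12210435 0.129     ]]
handle [291 232  14  17 137] [[0.49698678 0.1373277  0.09      ]]
((433.43243408203125, 238.09457397460938), (74.96593475341797, 2.1371867656707764), 80.53767395019531) [[426.21622 201.29727]
 [428.3243  200.94592]
 [440.64865 274.89188]
 [438.54056 275.24323]]
[[ 0.57857329 -0.1214002   0.03      ]
 [ 0.57928293 -0.12568369  0.03      ]
 [ 0.43074349 -0.14533464  0.03      ]
 [ 0.43004031 -0.14115421  0.03      ]]
[[ 0.41624825 -0.21500738  0.015     ]]
(450, 400, 3) (450, 409, 3)
```

View pics/crop.png

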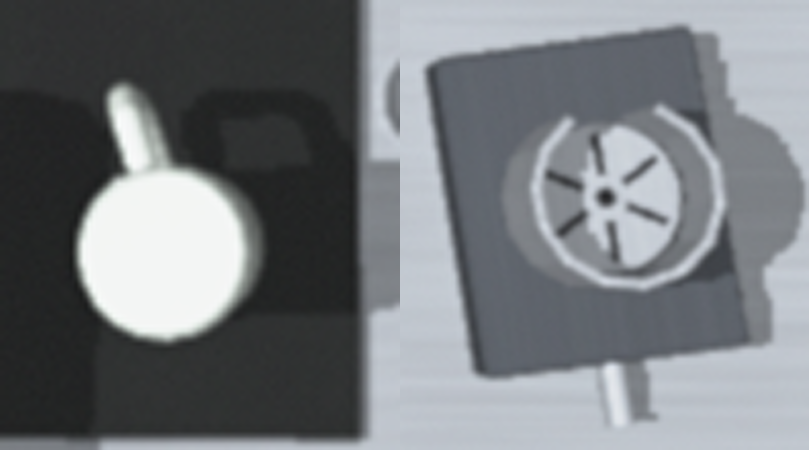

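The crop shows the foot disc centred near (302,265.5) px with its handle up-left. The ring centre is near (475.7,233) px, with gap ends at (462,214) and (483.5,211.4), a span of about 0.98 rad (1.0 expected). I'll refine these numerically and compare with the side view.

Run:
```python
from bench import r
from h import *
from scipy.optimize import least_squares
c=r.camera("top");g=c["img"].astype(int)
fit=lambda p:least_squares(lambda q:np.hypot(*(p-q[:2]).T)-q[2],[*p.mean(0),.04],loss='soft_l1',f_scale=.001).x
m=np.zeros(g.shape[:2],np.uint8);m[222:300,275:338]=(g[222:300,275:338].min(2)>225)*255
op=cv2.morphologyEx(m,cv2.MORPH_OPEN,cv2.getStructuringElement(2,(15,15)))
ct=max(cv2.findContours(op,0,1)[0],key=len)[:,0]
f=fit(ray(c,ct,.129)[:,:2]);print("foot",f)
# handle axis: points of handle mask beyond the body, plane z=.094-
h=np.zeros_like(m);h[230:250,285:304]=(g[230:250,285:304].min(2)>100)
ys,xs=np.nonzero(h)
P=ray(c,np.c_[xs,ys],.088)[:,:2]-f[:2];d=np.hypot(*P.T);P=P[d>.036]
print("handle yaw",np.arctan2(*P.mean(0)[::-1]),"reach",d.max())
# ring, z=.085
uv=[];c0=np.array([475.5,233.])
for a in np.linspace(-np.pi,np.pi,181):
    rr=np.linspace(19.5,26,27);q=c0+np.c_[rr*np.sin(a),-rr*np.cos(a)]
    v=cv2.remap(g.min(2).astype(np.float32),q[:,0].astype(np.float32)[None],q[:,1].astype(np.float32)[None],1)[0]
    w=np.clip(v-190,0,None)
    if v.max()>205: uv.append([*(q*w[:,None]).sum(0)/w.sum(),a])
uv=np.array(uv);R=ray(c,uv[:,:2],.085)[:,:2];q=fit(R);print("ring",q,len(uv))
res=np.abs(np.hypot(*(R-q[:2]).T)-q[2]);R=R[res<.003]
an=np.sort(np.arctan2(R[:,1]-q[1],R[:,0]-q[0]));gp=np.diff(np.r_[an,an[0]+2*np.pi]);k=gp.argmax();print("gap span",gp[k],"mid",np.angle(np.exp(1j*(an[k]+gp[k]/2))))
s=np.array([470,185])
box=ray(c,np.array([[440,66],[688,27],[748,342],[488,375]])/4.09+np.array([420-400/4.09,185])-.4,.03);print(box[:,:2],box.mean(0),[np.linalg.norm(box[i]-box[i-1]) for i in range(4)])
e=box[0]-box[3]+box[1]-box[2];print("blk yaw",np.arctan2(e[1],e[0]))
# side: project mug foot/ring center for check
s=r.camera("side");T=np.linalg.inv(s["pose"])
for p in([*f[:2],.129],[*f[:2],.004],[*q[:2],.085],[*q[:2],.052]):
    x=T@[*p,1];print(s["fx"]*x[0]/x[2]+s["cx"],s["fy"]*x[1]/x[2]+s["cy"])
cv2.imwrite("pics/side2.png",np.hstack([cv2.resize(s["img"][165:245,225:295],None,fx=5,fy=5),cv2.resize(s["img"][270:350,355:435],None,fx=5,fy=5)])[:,:,::-1])
```

```text
foot [0.4510723  0.12337725 0.02736285]
handle yaw 0.30360417211393065 reach 0.06502227520000922Traceback (most recent call last):
  File "<stdin>", line 22, in <module>
IndexError: too many indices for array: array is 1-dimensional, but 2 were indexed
```

Run:
```python
from bench import r
from h import *
from scipy.optimize import least_squares
c=r.camera("top");g=c["img"].astype(int)
fit=lambda p:least_squares(lambda q:np.hypot(*(p-q[:2]).T)-q[2],[*p.mean(0),.04],loss='soft_l1',f_scale=.001).x
f=[.4511,.1234]
uv=[];M=[];c0=np.array([475.0,232.5])
for a in np.linspace(-np.pi,np.pi,181):
    rr=np.linspace(19.5,26,27);q=c0+np.c_[rr*np.sin(a),-rr*np.cos(a)]
    v=cv2.remap(g.min(2).astype(np.float32),q[:,0].astype(np.float32)[None],q[:,1].astype(np.float32)[None],1)[0]
    M.append(int(v.max()));k=v.argmax();sl=slice(max(k-5,0),k+6);w=np.clip(v[sl]-v[sl].min(),0,None)+1e-6
    if v.max()>150: uv.append([*(q[sl]*w[:,None]).sum(0)/w.sum(),a])
print(M[::4])
uv=np.array(uv);R=ray(c,uv[:,:2],.085)[:,:2];q=fit(R);print("ring",q,len(uv))
res=np.abs(np.hypot(*(R-q[:2]).T)-q[2]);R=R[res<.003]
an=np.sort(np.arctan2(R[:,1]-q[1],R[:,0]-q[0]));gp=np.diff(np.r_[an,an[0]+2*np.pi]);k=gp.argmax();print("gap span",gp[k],"mid",np.angle(np.exp(1j*(an[k]+gp[k]/2))))
box=ray(c,np.array([[440,66],[688,27],[748,342],[488,375]])/4.09+np.array([420-400/4.09,185])-.4,.03);print(box[:,:2],box.mean(0),[np.linalg.norm(box[i]-box[i-1]) for i in range(4)])
e=box[0]-box[3]+box[1]-box[2];print("blk yaw",np.arctan2(e[1],e[0]))
s=r.camera("side");T=np.linalg.inv(s["pose"]);im=s["img"].copy()
for p in([*f[:2],.129],[*f[:2],.004],[*q[:2],.085],[*q[:2],.052]):
    x=T@[*p,1];u=(s["fx"]*x[0]/x[2]+s["cx"],s["fy"]*x[1]/x[2]+s["cy"]);print(u);im[int(round(u[1])),int(round(u[0]))]=[255,0,0]
cv2.imwrite("pics/side2.png",np.hstack([cv2.resize(i,None,fx=5,fy=5,interpolation=0) for i in(im[165:245,225:295],im[270:350,355:435])])[:,:,::-1])
```

```text
[185, 190, 202, 189, 193, 190, 187, 191, 191, 196, 194, 191, 197, 189, 190, 194, 190, 189, 150, 118, 103, 95, 103, 115, 117, 170, 183, 184, 188, 183, 185, 192, 189, 186, 197, 186, 188, 186, 185, 186, 192, 187, 189, 184, 187, 185]
ring [ 0.51313901 -0.19940043  0.04118091] 154
gap span 1.007028362887647 mid 0.116640592329605
[[ 0.57970625 -0.1278306 ]
 [ 0.59889884 -0.25070913]
 [ 0.44420937 -0.27161395]
 [ 0.42801027 -0.14615893]] [ 0.51270618 -0.19907815  0.03      ] [np.float64(0.15279920719996798), np.float64(0.12436836430075651), np.float64(0.15609562764897794), np.float64(0.12649653878756276)]
blk yaw 0.12735851721128033
(np.float64(253.07711419661405), np.float64(184.50378951604355))
(np.float64(259.5887015765506), np.float64(222.12239911615632))
(np.float64(396.4945284977449), np.float64(305.24148956719296))
(np.float64(392.8953463476125), np.float64(312.97009948212127))
```

View pics/side2.png

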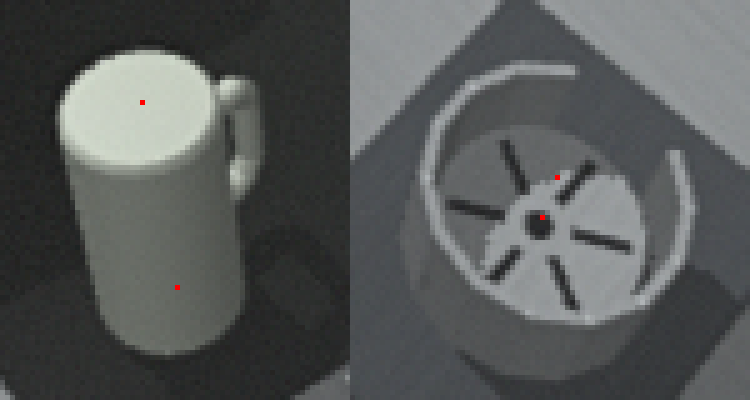

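The side view confirms the ring and plate axis: the projected plate point falls on the hub. It also shows the mug's foot within about 1 px of the estimate. Now I'll compute the shifts in the tool frame.

Add to h.py:
```python
from scipy.spatial.transform import Rotation as Ro
def tool(s,p): return np.round(Ro.from_quat(s["eef_rot"]).inv().apply(np.array(p)-s["ee_pos"]),4)
def yaw(s): y=Ro.from_quat(s["eef_rot"]).apply([0,1,0]);return np.arctan2(y[1],y[0])
```

Run:
```python
from bench import r
from h import *
s=r.read_state();print(yaw(s),s["time"])
for p in([.25,.40,.27],[.4505,.123,.22],[.4505,.123,.117]):print(tool(s,p))
```

```text
1.3049264513595167 0.3
[-0.1361 -0.1733 -0.0256]
[-0.4024 -0.3878  0.0245]
[-0.4024 -0.3878  0.1275]
```

Emit:
run_rows --rows '[[[-0.136, -0.173, -0.025, -0.2, 0.087], [-0.136, -0.173, -0.025, -0.2, 0.087], [-0.136, -0.173, -0.025, -0.4, 0.087], [-0.136, -0.173, -0.025, -0.569, 0.087], [-0.15, -0.185, -0.02, -0.569, 0.087], [-0.402, -0.388, 0.02, -0.569, 0.087], [-0.402, -0.388, 0.02, -0.569, 0.087], [-0.402, -0.388, 0.02, -0.569, 0.087], [-0.402, -0.388, 0.02, -0.569, 0.087], [-0.402, -0.388, 0.02, -0.569, 0.087], [-0.402, -0.388, 0.02, -0.569, 0.087], [-0.402, -0.388, 0.02, -0.569, 0.087]]]' --grip_force 25

```text
time: 1.5
ee_pos: [0.4517, 0.1191, 0.2244]
eef_rot: [-0.149, 0.989, -0.0, 0.0]
ft_force: [0.5, 1.3, -0.3]
width: 0.0869
grip_force: 0.0
```

Run:
```python
from bench import r
from h import *
s=r.read_state();print(yaw(s),s["time"]);print(tool(s,[.4505,.123,.22]))
```

```text
1.8697268368222828 1.5
[0.     0.0041 0.0044]
```

Emit:
run_rows --rows '[[[0, 0, 0, 0, 0.087], [0, 0, 0, 0, 0.087]]]'

```text
time: 1.7
ee_pos: [0.45, 0.1231, 0.2245]
eef_rot: [-0.151, 0.989, 0.0, -0.0]
ft_force: [-0.8, 0.7, -0.9]
width: 0.0869
grip_force: 0.0
```

Run:
```python
from bench import r
from h import *
s=r.read_state();print(yaw(s),s["time"]);print(tool(s,[.4505,.123,.117]))
c=r.camera("wrist");cv2.imwrite("pics/w1.png",c["img"][:,:,::-1])
P=np.array(c["pose"]);print(np.round(P,3).tolist())
g=c["img"].astype(int);m=(g.min(2)>215).astype(np.uint8)*255
T=np.linalg.inv(P)
for p in([.4505,.123,.129],[.4505+.06*np.cos(.304),.123+.06*np.sin(.304),.094]):
    x=T@[*p,1];print(c["fx"]*x[0]/x[2]+c["cx"],c["fy"]*x[1]/x[2]+c["cy"])
```

```text
1.8730516703982398 1.7
[-0.0005 -0.0003  0.1075]
[[-0.299, 0.921, 0.25, 0.381], [0.954, 0.288, 0.079, 0.102], [0.001, 0.262, -0.965, 0.365], [0.0, 0.0, 0.0, 1.0]]
323.4902245398784 208.7477855353311
323.6088995751879 256.68714466747724
```

View pics/w1.png

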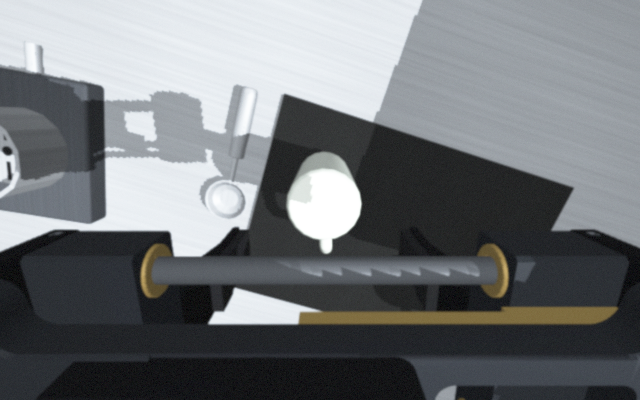

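The wrist view shows the foot disc at (324,205) and the handle at (326,245), between the open fingers, within about 4 px (~3 mm) of the prediction. That is good enough to descend and grip.

Emit:
run_rows --rows '[[[0.001, 0, 0.05, 0, 0.087], [0.001, 0, 0.08, 0, 0.087], [0.001, 0, 0.1, 0, 0.087], [0.001, 0, 0.107, 0, 0.087], [0.001, 0, 0.107, 0, 0.087], [0.001, 0, 0.107, 0, 0.05], [0.001, 0, 0.107, 0, 0.05], [0.001, 0, 0.107, 0, 0.05], [0.001, 0, 0.107, 0, 0.05], [0.001, 0, 0.107, 0, 0.05], [0.001, 0, 0.107, 0, 0.05], [0.001, 0, 0.107, 0, 0.05]]]' --grip_force 35

```text
time: 2.95
ee_pos: [0.4497, 0.1228, 0.118]
eef_rot: [-0.151, 0.989, 0.0, 0.001]
ft_force: [0.3, -1.2, 5.7]
width: 0.0617
grip_force: 35.0
```

Emit:
run_rows --rows '[[[0, 0, -0.04, 0, 0.05], [0, 0, -0.08, 0, 0.05], [0, 0, -0.12, 0, 0.05], [0, 0, -0.12, 0, 0.05], [0, 0, -0.12, 0, 0.05]]]'

```text
time: 3.45
ee_pos: [0.449, 0.1229, 0.2374]
eef_rot: [-0.151, 0.989, 0.0, 0.0]
ft_force: [-0.8, 0.0, -3.1]
width: 0.0618
grip_force: 35.0
```

Run:
```python
from bench import r
from h import *
s=r.read_state();print(yaw(s),s["time"]);print(tool(s,[.5136,-.1994,.237]))
```

```text
1.874208872182674 3.45
[ 3.470e-02 -3.269e-01  2.000e-04]
```

Emit:
run_rows --rows '[[[0.003, -0.03, 0, 0, 0.05], [0.007, -0.07, 0, 0.05, 0.05], [0.012, -0.11, 0, 0.1, 0.05], [0.016, -0.15, 0, 0.182, 0.05], [0.02, -0.19, 0, 0.182, 0.05], [0.024, -0.23, 0, 0.182, 0.05], [0.029, -0.27, 0, 0.182, 0.05], [0.032, -0.3, 0, 0.182, 0.05], [0.034, -0.32, 0, 0.182, 0.05], [0.0347, -0.327, 0, 0.182, 0.05], [0.0347, -0.327, 0, 0.182, 0.05], [0.0347, -0.327, 0, 0.182, 0.05]]]'

```text
time: 4.65
ee_pos: [0.5134, -0.1983, 0.2366]
eef_rot: [-0.061, 0.998, 0.0, -0.001]
ft_force: [-0.4, 1.0, -3.0]
width: 0.0623
grip_force: 35.0
```

Run:
```python
from bench import r
from h import *
s=r.read_state();print(yaw(s)-np.pi/2,s["time"],s["ee_pos"])
c=r.camera("side");cv2.imwrite("pics/s3.png",cv2.resize(c["img"][150:390,250:510],None,fx=2.5,fy=2.5)[:,:,::-1])
c=r.camera("top");cv2.imwrite("pics/t3.png",cv2.resize(c["img"][170:300,400:540],None,fx=4,fy=4)[:,:,::-1])
```

```text
0.12220394402543899 4.65 [ 0.51341151 -0.19829812  0.23656405]
```

View pics/s3.png

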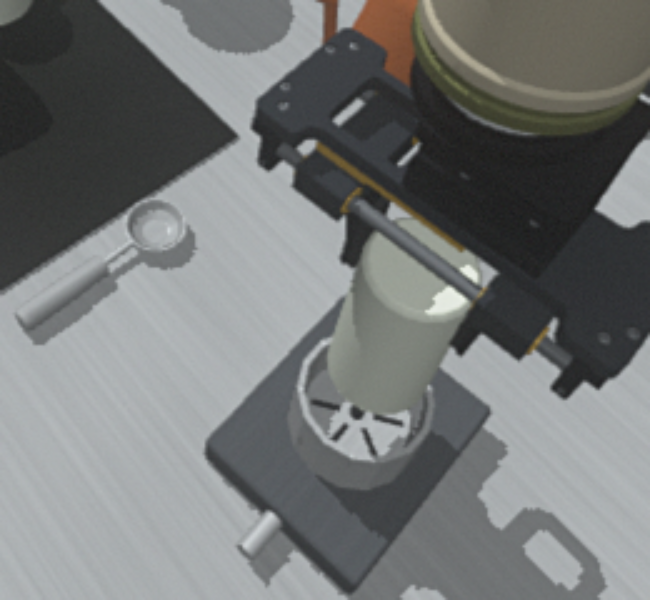

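The side view shows the mug upright above the guard. Mouth edges are at about (328,365) left and (425,395) right in the crop; I'll check that against a projection.

Run:
```python
from bench import r
from h import *
s=r.read_state()
c=r.camera("side");T=np.linalg.inv(c["pose"])
z0=s["ee_pos"][2]-.113
def pr(p):
    x=T@np.c_[p,np.ones(len(p))].T;return np.c_[c["fx"]*x[0]/x[2]+c["cx"],c["fy"]*x[1]/x[2]+c["cy"]]
a=np.linspace(0,6.283,200)
g=c["img"].astype(int)
for z in(.01,.04,.07):
    q=pr(np.c_[.5134+.031*np.cos(a),-.1983+.031*np.sin(a),0*a+z0+z]);i,j=q[:,0].argmin(),q[:,0].argmax();print(z,q[i],q[j])
    v=int(round((q[i,1]+q[j,1])/2));print(v,list(enumerate(g[v,372:440].min(1),372))[::1] if z==.04 else '')
s=r.read_state();print(s["ft_force"],s["ee_pos"],tool(s,[.5136,-.1994,.165]))
q=pr(np.c_[.5134+.031*np.cos(a),-.1983+.031*np.sin(a),0*a+z0]);print("mouth bottom row",q[:,1].max(), q[q[:,1].argmax(),0])
k=int(q[q[:,1].argmax(),0]);print(g[300:322,k].min(1))
```

```text
0.01 [381.52272067 289.65219102] [422.7338665  295.50875347]
293 
0.04 [384.66455113 280.88828776] [427.66236195 286.91363194]
284 [(372, np.int64(100)), (373, np.int64(88)), (374, np.int64(90)), (375, np.int64(90)), (376, np.int64(92)), (377, np.int64(88)), (378, np.int64(87)), (379, np.int64(90)), (380, np.int64(89)), (381, np.int64(96)), (382, np.int64(126)), (383, np.int64(143)), (384, np.int64(145)), (385, np.int64(140)), (386, np.int64(139)), (387, np.int64(138)), (388, np.int64(138)), (389, np.int64(135)), (390, np.int64(132)), (391, np.int64(132)), (392, np.int64(129)), (393, np.int64(118)), (394, np.int64(114)), (395, np.int64(115)), (396, np.int64(118)), (397, np.int64(118)), (398, np.int64(118)), (399, np.int64(119)), (400, np.int64(120)), (401, np.int64(119)), (402, np.int64(123)), (403, np.int64(119)), (404, np.int64(120)), (405, np.int64(123)), (406, np.int64(123)), (407, np.int64(121)), (408, np.int64(123)), (409, np.int64(122)), (410, np.int64(122)), (411, np.int64(122)), (412, np.int64(124)), (413, np.int64(123)), (414, np.int64(124)), (415, np.int64(124)), (416, np.int64(123)), (417, np.int64(121)), (418, np.int64(119)), (419, np.int64(122)), (420, np.int64(122)), (421, np.int64(124)), (422, np.int64(120)), (423, np.int64(120)), (424, np.int64(120)), (425, np.int64(117)), (426, np.int64(118)), (427, np.int64(115)), (428, np.int64(116)), (429, np.int64(114)), (430, np.int64(100)), (431, np.int64(62)), (432, np.int64(38)), (433, np.int64(42)), (434, np.int64(41)), (435, np.int64(42)), (436, np.int64(40)), (437, np.int64(39)), (438, np.int64(37)), (439, np.int64(33))]
0.07 [388.08240926 270.71964929] [433.02997978 277.55269654]
274 
[-0.25415857 -0.11288969 -2.0993103 ] [ 0.51377015 -0.19830903  0.23732432] [ 0.0003 -0.0011  0.0723]
mouth bottom row 314.36569664091974 403.72241543393534
[123 124 125 122 121 121 121 122 122 123 123 122 122 121 123 153 116  55
  71 175 181 180]
```

The projection matches within 1 px in every direction. I'll descend to just above the plate with a firmer grip.

Emit:
run_rows --rows '[[[0, -0.001, 0.015, 0, 0.05], [0, -0.001, 0.03, 0, 0.05], [0, -0.001, 0.045, 0, 0.05], [0, -0.001, 0.055, 0, 0.05], [0, -0.001, 0.062, 0, 0.05], [0, -0.001, 0.066, 0, 0.05], [0, -0.001, 0.066, 0, 0.05], [0, -0.001, 0.066, 0, 0.05]]]' --grip_force 55

```text
time: 5.6
ee_pos: [0.5141, -0.2008, 0.1719]
eef_rot: [-0.061, 0.998, -0.0, 0.0]
ft_force: [-0.3, 0.4, -2.2]
width: 0.0616
grip_force: 55.0
```

Emit:
run_rows --rows '[[[0, 0, 0.002, 0, 0.05], [0, 0, 0.004, 0, 0.05], [0, 0, 0.004, 0, 0.05], [0, 0, 0.004, 0, 0.05]]]'

```text
time: 6.0
ee_pos: [0.5138, -0.2006, 0.1675]
eef_rot: [-0.061, 0.998, 0.0, 0.0]
ft_force: [0.1, -0.1, -3.2]
width: 0.0614
grip_force: 55.0
```

Emit:
run_rows --rows '[[[0, 0, 0.001, 0, 0.05], [0, 0, 0.002, 0, 0.05], [0, 0, 0.002, 0, 0.05], [0, 0, 0.002, 0, 0.05]]]'

```text
time: 6.4
ee_pos: [0.5141, -0.2007, 0.166]
eef_rot: [-0.061, 0.998, 0.0, 0.0]
ft_force: [-2.3, 0.7, 3.8]
width: 0.0622
grip_force: 55.0
```

Emit:
run_rows --rows '[[[0, 0, 0.001, 0, 0.05], [0, 0, 0.002, 0, 0.05], [0, 0, 0.002, 0, 0.05], [0, 0, 0.002, 0, 0.05]]]'

```text
time: 6.8
ee_pos: [0.5139, -0.2007, 0.1636]
eef_rot: [-0.061, 0.998, -0.0, 0.0]
ft_force: [-0.5, -0.8, 5.5]
width: 0.0619
grip_force: 55.0
```

Emit:
run_rows --rows '[[[0, 0, 0.001, 0, 0.05], [0, 0, 0.002, 0, 0.05], [0, 0, 0.002, 0, 0.05], [0, 0, 0.002, 0, 0.05]]]'

```text
time: 7.2
ee_pos: [0.514, -0.2007, 0.1617]
eef_rot: [-0.061, 0.998, -0.0, 0.0]
ft_force: [-1.0, 0.2, 5.3]
width: 0.0618
grip_force: 55.0
```

Emit:
run_rows --rows '[[[0, 0, 0.002, 0, 0.05], [0, 0, 0.004, 0, 0.05], [0, 0, 0.006, 0, 0.05], [0, 0, 0.0072, 0, 0.05], [0, 0, 0.0072, 0, 0.05], [0, 0, 0.0072, 0, 0.05], [0, 0, 0.0072, 0, 0.05], [0, 0, 0.0072, 0, 0.05]]]'

```text
time: 8.0
ee_pos: [0.5141, -0.2008, 0.1548]
eef_rot: [-0.061, 0.998, 0.0, 0.0]
ft_force: [-1.8, 0.1, 8.1]
width: 0.0619
grip_force: 55.0
```

Run:
```python
from bench import r
from h import *
F=[];s=[]
c=r.camera("side");cv2.imwrite("pics/s4.png",cv2.resize(c["img"][180:380,290:490],None,fx=3,fy=3)[:,:,::-1])
for i in range(8):
    r.camera("top");s=r.read_state();F.append([*s["ft_force"],s["ee_pos"][2]])
print(np.mean(F,0),s["torque"],s["time"])
```

```text
[-1.63793801  0.19731046  8.76581382  0.15481032] [0.32331637 0.48168625 0.00559822] 8.45
```

View pics/s4.png

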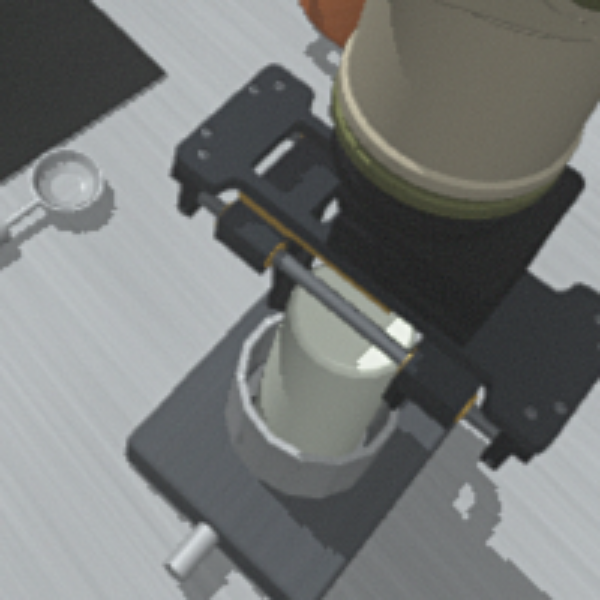

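The view shows the mug centred inside the guard and the spoon untouched. Force (about 11.5 N including the mug's weight) and height (11.6 mm down) both indicate half travel. I'll hold briefly, then hand in.

Emit:
run_rows --rows '[[[0, 0, 0, 0, 0.05], [0, 0, 0, 0, 0.05], [0, 0, 0, 0, 0.05], [0, 0, 0, 0, 0.05]]]'

```text
time: 8.85
ee_pos: [0.5141, -0.2008, 0.1548]
eef_rot: [-0.061, 0.998, -0.0, 0.0]
ft_force: [-1.8, -1.0, 8.0]
width: 0.0617
grip_force: 55.0
```

```bash
python3 -c "
from bench import r
print(r.close_job())"
```

```text
the job is handed in; nothing more can be done
None
```

I handed the job in at 8.85 s with the tall mug still gripped upside down and centred in the guard, its handle turned to the gap and the plate about 11.6 mm down by arm height and force; the judge returned no verdict.

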